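# Clear the locating nest and hold a slotted block in its corner

### The job

Take the loose hexagon nut off the locating nest (the bare steel rectangular plate with two low green rails at right angles) and leave it in the blue parts dish. Then lay the slotted steel block flat on the nest's plate and push it fully home into the corner, one long side flush against the long rail and one end against the short rail. Finish while still pressing it, with firm hand pressure, against both rails at once: do not let go or back off. Do not shift the steel packing block, the red scriber or the clamp strap.

Things in the scene. Friction and masses are not known exactly. Their poses are not given: they have to be found in the camera images.
- nest: fixed locating nest: bare steel plate 150x104x12 mm (150 along its x) on the bench; origin at the centre of its underside, z up; seat (plate top) at z = 12 mm. Two green rails stand 10 mm above the seat: long rail on the +x side, inner face 60 mm from the centre; short rail on the +y side, 37 mm from it. From the robot, the long rail is on the left, the short rail at the front. Place and yaw vary
- long_rail: long green rail of the nest, 13x82x10 mm, running along the nest's y; inner face at nest x = +60 mm, from nest y = -50 to +32 mm. Origin at the centre of its underside
- short_rail: short green rail of the nest, 65x13x10 mm, running along the nest's x; inner face at nest y = +37 mm, from nest x = -12 to +53 mm. Origin at the centre of its underside
- corner (a point): the point of the seat where the planes of both rails' inner faces meet (nest x = +60, y = +37, z = 12 mm); axes as the nest's. The rails stop short of it, leaving the corner relieved
- dish: fixed blue parts dish, open box 90x90 mm, 31 mm high, walls 4 mm, inner floor 15 mm above the bench; origin at the centre of its underside. The machine vice (70 mm high) stands just in front of it
- hex_nut: loose bright hexagon nut, 22 mm across flats (along its x), 25 mm across corners, 16 mm high, about 35 g, flat on the nest's plate with its x within 0.35 rad of the nest's x: grip it along x, clear of the rails. A heap of steel stock up to 0.15 m high begins about 60 mm beyond it, away from the robot. Origin at the centre of its underside
- slot_block: loose pale grey slotted steel block 60x36x30 mm (slot 14 mm wide, 12 mm deep along its top), 0.25 to 0.5 kg, lying slot up; origin at the centre of its underside; for its direction use block_axes. An open drawer front (z 85 to 160 mm) stands behind it at x = 0.70. Friction on plate and rails is about 0.5 to 0.7, so the push on one rail eats part of the other: lean in with about 20 N each way
- block_axes (a point): same point as the block's origin (centre of its underside), with x along the block's length and slot (60 mm), y across it (36 mm), z up. Either end may lead
- steel_block: loose dark steel packing block 50x56x44 mm, to be left alone; origin at the centre of its underside
- scriber: loose scriber with a red handle, 116 mm long, 12 mm thick, near the bench's front edge, to be left alone; origin at the centre of its underside
- clamp_strap: loose brown clamp strap 76x28x14 mm with two holes, to be left alone; origin at the centre of its underside

How it is judged:
By the outcome, as a careful person would: the job done as asked, in the order asked, and still so for the second after the job is handed in, while the arm keeps its last pose, push and grip.
It also fails if it takes over 62 s, if anything falls off the work surface, if the arm or the gripper's body presses on something with over 40 N, if the wrist force passes 120 N, or if a joint passes its speed limit or range.

### The arm

A 6-joint arm with a two-finger parallel gripper is mounted at the origin on a cart in front of the work surface, level with it; the furniture and walls round the work are solid. World frame = base frame: x ahead of the robot, y to its left, z up, the work surface at z = 0. Lengths are in m, angles in rad, forces in N, time in s.
With the tool pointing down it reaches from about 0.3 to 0.875 m from the base axis. Payload 6.4 kg.
Tool frame: the origin (TCP) lies midway between the tips of the shut fingers; the grasp point (between the pads) lies 19 mm behind it; x points along the fingers, y is the direction in which the jaws open and shut, and the axes are right-handed (so a half turn about x gives the same grasp; the last joint's range is limited). The gripper opens to 85 mm and grips with 20 to 120 N. Pads are 22 mm wide; open, the fingers measure 114 mm over their backs; the gripper's body (76 mm by 85 mm) begins 54 mm behind the grasp point. The pads swing forward as they close: fully open they stand 13 mm farther back than shut.
Start: joints at [-1.338, 0.181, 1.607, -0, 1.354, -0.206], TCP at [0.244, -0.521, 0.231] pointing down, gripper open.
Joint ranges: [-2.99, 2.99], [-0.89, 2.07], [0.3, 2.58], [-1.14, 4.28], [0, 2.63], [-3.12, 3.12]. Speed limits (rad/s): [2.57, 2.57, 3.01, 3.14, 3.14, 3.14].

### API

Orientations are given as a unit quaternion [w, x, y, z].
In Python, from bench import ctrl gives the robot as it stands.
- The arm moves only by the tool step_arm, never from a script. Its argument "motion" is a list of rows, each a list of 7 numbers: the shift along the tool's x, y, z in mm, then the turn, a rotation vector about the tool's x, y, z in degrees, then the closure in counts, from 0 (fully open) to 255 (shut). In form: [[tx, ty, tz, rx, ry, rz, hand], ...]. A call has 1 to 10 rows; each row is the pose to reach, as a shift and turn from the pose commanded when the call began, along the tool's axes at that moment; what a row does not reach only later rows make up. A row lasts 1/8 s, in which the tool goes at most 62.5 mm and 10.7 degrees, less where a joint would pass 70% of its speed; a pose out of reach is approached as far as the arm can. A call with a gripper value outside its range is refused whole. The fingers move at their own pace and stop on an object; the grip force is fixed at half the most. Time passes only in rows, so rows that repeat a pose let the fingers close. It gives the time, the measured TCP pose, the force and the opening at its end, in the units of the state.
- ctrl.get_obs(): the state, without advancing time (a new reading comes with each control period).
- ctrl.camera(name): name is "side" or "top"; returns (picture, depth): 384x512x3 uint8, red, green, blue; 384x512 float32, m along the optical axis (not along the pixel's ray), 0 where there is no reading.
- ctrl.camera_info(name): a dict with "fx", "fy", "cx", "cy" (pixels), "T" (4x4, takes a point from camera to world coordinates). Camera axes: x right, y down, z forward; pixel columns grow to the right and rows downward; lengths in m; the calibration is good to about 2 mm. A picture is of the moment at which its call begins. camera_info takes no time and is no camera call.
- ctrl.hand_in(): hands the job in, once; it reports no verdict.
The state is a dict: "time_s": time; "q": joint angles; "dq": joint speeds; "joint_efforts": joint torques, N m; "eef_pos": TCP position; "eef_rot": TCP orientation; "wrist_force": force on the tool from outside, world axes, zero at the start; "torque": the same for the moment, N m; "opening": opening from 0.0 (shut) to 1.0 (fully open).
Only numpy, scipy, OpenCV 4.12 (cv2) and the standard library are available. Lean on these libraries where they do the work, as an engineer would, in place of code of your own. Each camera call takes 0.05 s, during which the arm holds its last target. There are 200 camera calls.

## Working session

There is one attempt and no reset: what is moved stays moved. The work goes in short steps, Python scripts to look and compute and a tool call to move; the robot and the scene stay as the last step left them, time stands still between calls to the robot, and variables do not carry over. Pictures are saved under pics/ and viewed, about 8 in all and at most 12, crops included, and the job is handed in when it is done.

Besides the shell and the picture viewer there is one more tool, called by a JSON object that holds its "name" and its "arguments". step_arm: Moves the arm, as the interface text tells. Its arguments: {"type":"object","properties":{"motion":{"type":"array","items":{"type":"array","items":{"type":"number"}}}},"required":["motion"]}

```bash
mkdir -p pics; ls; cat > h.py <<'E'
import numpy as np, cv2
from bench import ctrl
from scipy.spatial.transform import Rotation as R
np.set_printoptions(precision=4,suppress=True)
def cloud(n):
    im,d=ctrl.camera(n); c=ctrl.camera_info(n); T=np.array(c["T"])
    v,u=np.mgrid[0:384,0:512]
    P=np.stack([(u-c["cx"])/c["fx"]*d,(v-c["cy"])/c["fy"]*d,d],-1)@T[:3,:3].T+T[:3,3]
    P[d==0]=np.nan
    return im,P
def rot(): 
    o=ctrl.get_obs(); q=np.array(o["eef_rot"]); return np.array(o["eef_pos"]),R.from_quat(q[[1,2,3,0]])
def save(im,n): cv2.imwrite("pics/"+n,im[:,:,::-1])
E
python3 - <<'E'
from h import *
for n in("top","side"):
    im,P=cloud(n); save(im,n+"0.png"); np.savez(n+"0.npz",im=im,P=P)
    print(n,ctrl.camera_info(n))
p,r=rot(); print(p,r.as_matrix())
o=ctrl.get_obs();print(o)
E
```

```text
pics
top {'fx': 470.8194502092532, 'fy': 470.8194502092532, 'cx': 259.88102046223145, 'cy': 191.15030231527572, 'T': array([[ 0.0077, -0.9919,  0.1269,  0.3687],
       [-1.    , -0.0071,  0.0051,  0.152 ],
       [-0.0042, -0.1269, -0.9919,  1.3369],
       [ 0.    ,  0.    ,  0.    ,  1.    ]])}
side {'fx': 397.3286343295276, 'fy': 397.3286343295276, 'cx': 253.04389685649068, 'cy': 195.81201309030422, 'T': array([[ 0.969 , -0.1473,  0.1985,  0.3538],
       [-0.2472, -0.5889,  0.7695, -0.5405],
       [ 0.0035, -0.7947, -0.607 ,  0.6177],
       [ 0.    ,  0.    ,  0.    ,  1.    ]])}
[ 0.2442 -0.52    0.2305] [[-0.0004  0.4248 -0.9053]
 [ 0.0016 -0.9053 -0.4248]
 [-1.     -0.0016 -0.0003]]
{'time_s': 0.1, 'q': array([-1.3383,  0.1815,  1.6079,  0.    ,  1.3538, -0.2063]), 'dq': array([-0.0013, -0.0017, -0.0002, -0.0009, -0.0019, -0.0021]), 'joint_efforts': array([  0.0007, -44.5876, -35.2236,  -0.0003,   0.0042,  -0.    ]), 'eef_pos': array([ 0.2442, -0.52  ,  0.2305]), 'eef_rot': array([-0.1533, -0.6902, -0.1545,  0.6902]), 'wrist_force': array([ 0.7641,  0.0387, -0.4588]), 'torque': array([-0.0351,  0.0083,  0.015 ]), 'opening': 0.9989805018262479}
```

View pics/top0.png

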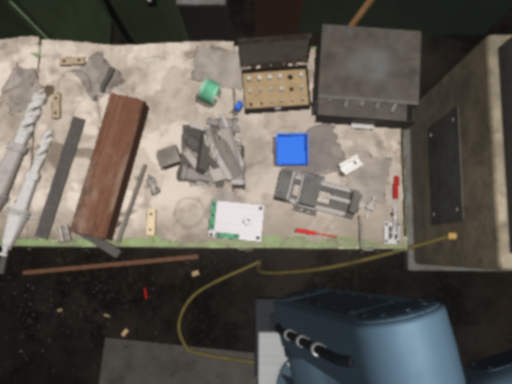

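View pics/side0.png

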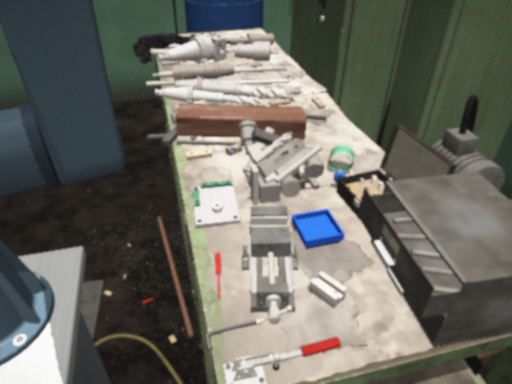

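The top view (image up = +x, right = −y) shows the nest at about (236,220), with the green rails at its left and bottom, and the nut at (246,222). The dish is at (292,149) with the vice below it at (318,192). The slot block is at (350,164), the red scriber at (315,233) and the heap at (215,150). Next I'll measure them.

```bash
cat > m.py <<'E'
from h import *
def rect(pts):
    (c,s,a)=cv2.minAreaRect((pts*1000).astype(np.float32)); return np.round(c,1),np.round(s,1),round(a,1)
if __name__=="__main__":
  for n,boxs in (("top",dict(nest=(200,270,195,247),dish=(270,312,130,170),block=(330,372,146,180),heap=(150,250,110,190),vice=(270,365,165,220))),("side",dict(nest=(185,245,175,230),dish=(288,348,205,250),block=(300,352,265,312),heap=(240,325,130,205)))):
    D=np.load(n+"0.npz"); im,P=D["im"].astype(int),D["P"]
    for k,(a,b,c,d) in boxs.items():
        p=P[c:d,a:b].reshape(-1,3); q=im[c:d,a:b].reshape(-1,3); g=np.isfinite(p[:,2]);p=p[g];q=q[g]
        r,gr,bl=q.T; z=p[:,2]
        def show(t,m):
            if m.sum()>5: print(n,k,t,m.sum(),*rect(p[m][:,:2]),"z",np.percentile(z[m],[5,50,95]))
        if k=="nest":
            show("plate",(r>150)&(z>.006)&(z<.016)); show("green",(gr>r+25)&(z>.015)); show("nut",(z>.023)&(z<.035)&(abs(r-gr)<15)&(r>100))
        elif k=="dish": show("dish",(bl>r+60)&(z>.024)); 
        elif k=="block": show("hi",z>.024); show("all",(z>.012))
        else: show("hi",z>.05); print(k,"max",z.max())
D=np.load("top0.npz");a=cv2.resize(D["im"][140:250,195:375],None,fx=4.4,fy=4.4,interpolation=cv2.INTER_CUBIC)
D=np.load("side0.npz");save(a,"topz.png");b=cv2.resize(D["im"][160:320,180:360],None,fx=3.7,fy=3.7,interpolation=cv2.INTER_CUBIC);save(b,"sidez.png")
E
python3 m.py
```

```text
top nest plate 1537 [460.7 239.2] [175.6 134.2] 85.2 z [0.0075 0.0116 0.0153]
top nest green 212 [444.6 275.3] [124.9  54.9] 33.7 z [0.0173 0.0221 0.0262]
top nest nut 32 [442.9 251.5] [123.9  80.2] 69.5 z [0.0241 0.0262 0.0326]
top dish dish 203 [658.   69.9] [90.8 89.1] 0.7 z [0.025  0.0298 0.0348]
top block hi 166 [614.  -95.1] [35.8 61.2] 29.7 z [0.0252 0.029  0.033 ]
top block all 278 [ 623.8 -112.3] [ 35.9 100.7] 29.6 z [0.014  0.0263 0.0322]
top heap hi 3636 [639.9 319.9] [234.5 189.3] 89.4 z [0.0613 0.1074 0.1414]
heap max 0.15836869312984714
top vice hi 1200 [527.9  -3.7] [237.2  82. ] 76.3 z [0.0537 0.067  0.0721]
vice max 0.0763224729203471
side nest plate 1354 [455.4 223.8] [151.5 103.8] 84.9 z [0.0114 0.014  0.0156]
side nest green 204 [445.2 271.7] [124.2  54.5] 34.4 z [0.019  0.0235 0.0259]
side nest nut 71 [451.  249.4] [124.9  78.3] 65.0 z [0.0234 0.0286 0.0312]
side dish dish 451 [658.5  67.1] [89.8 92.2] 0.7 z [0.0246 0.0307 0.0342]
side block hi 461 [615.8 -97.3] [38.2 60.2] 30.2 z [0.0249 0.0314 0.0334]
side block all 710 [615.8 -97.5] [38.6 60.5] 29.9 z [0.015  0.0288 0.0333]
side heap hi 3356 [642.3 282.4] [170.4 192.1] 88.7 z [0.0542 0.103  0.1356]
heap max 0.15346498517167156
```

View pics/topz.png

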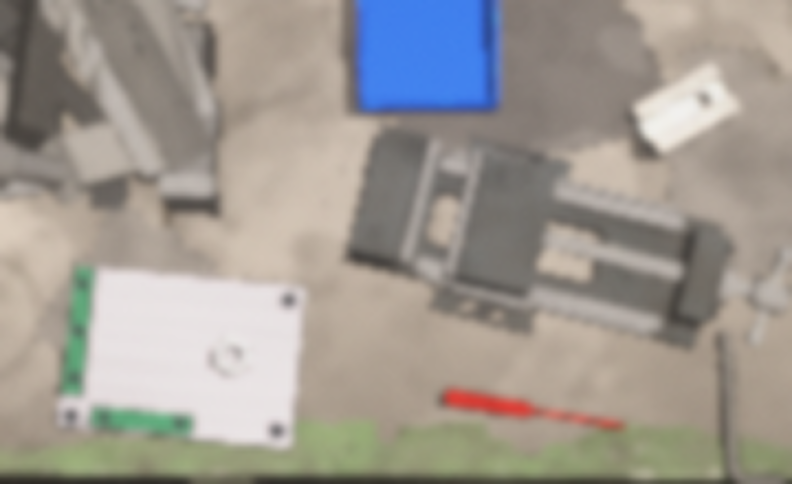

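```bash
cat >> h.py <<'E'
def ray(n,u,v,z):
    c=ctrl.camera_info(n); T=np.array(c["T"]); d=T[:3,:3]@[(u-c["cx"])/c["fx"],(v-c["cy"])/c["fy"],1]
    return (T[:3,3]+d*(z-T[2,3])/d[2])*1000
E
python3 - <<'E'
from h import *
for nm,x,y,z in (("TL",75,268,.012),("TR",303,288,.012),("BR",293,447,.012),("BL",58,428,.012),("nut",230,358,.028)):
    print(nm,ray("top",195+x/4.4-.4,140+y/4.4-.4,z))
D=np.load("side0.npz");save(cv2.resize(D["im"][175:235,180:250],None,fx=9,fy=9,interpolation=cv2.INTER_CUBIC),"sidez.png")
E
```

```text
TL [510.5348 295.1644  12.    ]
TR [498.6829 148.3871  12.    ]
BR [397.0564 154.062   12.    ]
BL [407.9547 303.8756  12.    ]
nut [452.3491 194.2596  28.    ]
```

View pics/sidez.png

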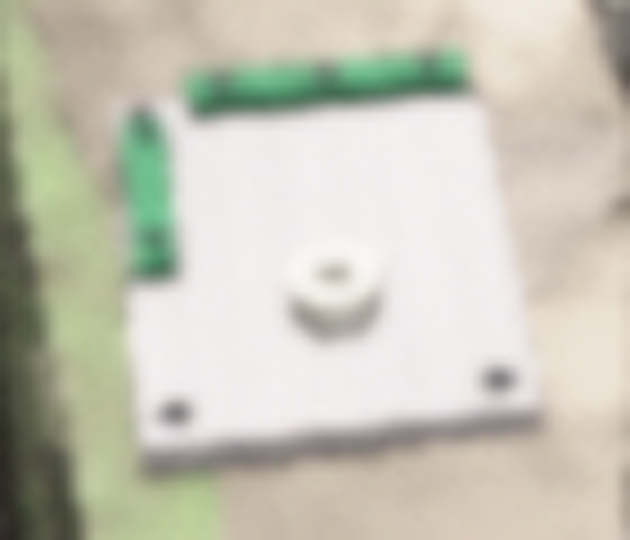

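In the side view the nut is centred at about (332,272) in the crop, with both rails clear of it. Measurements agree: the nest is about 150×104 with yaw 85°, and the block is 36×60 at the right height. Next I'll work out the first move.

```bash
cat >> h.py <<'E'
NC=np.array([454.5,224.5]); NY=85.2
def nest(x,y):
    a=np.radians(NY); return NC+np.array([np.cos(a)*x-np.sin(a)*y, np.sin(a)*x+np.cos(a)*y])
def mv(*targets):
    "targets (X,Y,Z mm,yaw of tool y deg): rows of shift and turn from the present pose"
    p,r=rot(); o=ctrl.get_obs(); print("t",o["time_s"],"pos",p*1000,"F",np.array(o["wrist_force"]),"open",o["opening"],"q",np.degrees(o["q"]))
    for X,Y,Z,yaw in targets:
        a=np.radians(yaw); y=np.array([np.cos(a),np.sin(a),0]); x=np.array([0,0,-1.]); Rt=np.stack([x,y,np.cross(x,y)],1)
        print(np.round(r.inv().apply(np.array([X,Y,Z])-p*1000),1),np.round((r.inv()*R.from_matrix(Rt)).as_rotvec(degrees=True),1))
E
python3 - <<'E'
from h import *
print("nut side",ray("side",180+332/9-.45,175+272/9-.45,.028))
for t,x,y,z in (("BL",143,455,.012),("BR",538,412,.012)): print(t,ray("side",180+x/9-.45,175+y/9-.45,z))
print("near corners expect",nest(-75,52),nest(-75,-52))
mv((452,195,150,-94.8))
E
```

```text
nut side [453.6874 194.1273  28.    ]
BL [396.6878 152.2628  12.    ]
BR [497.7622 144.0977  12.    ]
near corners expect [396.4065 154.1143] [500.0418 145.4118]
t 0.1 pos [ 244.1747 -520.0142  230.4653] F [ 0.7641  0.0387 -0.4588] open 0.9989805018262479 q [-76.6804  10.3979  92.1267   0.0007  77.5694 -11.8206]
[  81.5 -558.9 -491.9] [29.9  0.   0.1]
```

{"name": "step_arm", "arguments": {"motion": [[0, -559, -492, 30, 0, 0, 0], [0, -559, -492, 30, 0, 0, 0], [0, -559, -492, 30, 0, 0, 0], [0, -559, -492, 30, 0, 0, 0], [0, -559, -492, 30, 0, 0, 0], [0, -559, -492, 30, 0, 0, 0], [0, -559, -492, 30, 0, 0, 0], [0, -559, -492, 30, 0, 0, 0], [0, -559, -492, 30, 0, 0, 0], [0, -559, -492, 30, 0, 0, 0]]}}

```text
time_s: 1.35
eef_pos: [0.4189, 0.0817, 0.2314]
eef_rot: [-0.03, 0.707, -0.03, -0.706]
wrist_force: [0.8, -0.1, 0.7]
opening: 0.996
```

```bash
python3 -c "
from h import *
mv((453,194.2,60,-94.8),(453,194.2,15,-94.8))"
```

```text
t 1.35 pos [418.911   81.7481 231.402 ] F [ 0.8376 -0.0812  0.6686] open 0.9959514374100511 q [ -4.9709  -9.6852 112.2113  -0.0112  77.4267  89.8822]
[ 171.4 -115.   -24.3] [-0.1 -0.  -0. ]
[ 216.4 -115.   -24.3] [-0.1 -0.  -0. ]
```

{"name": "step_arm", "arguments": {"motion": [[60, -115, -24, 0, 0, 0, 0], [100, -115, -24, 0, 0, 0, 0], [150, -115, -24, 0, 0, 0, 0], [150, -115, -24, 0, 0, 0, 0], [150, -115, -24, 0, 0, 0, 0]]}}

```text
time_s: 1.98
eef_pos: [0.452, 0.1918, 0.0811]
eef_rot: [0.03, -0.706, 0.03, 0.707]
wrist_force: [0.5, 1.0, -0.7]
opening: 0.998
```

```bash
python3 -c "
from h import *
mv((453,194.2,15,-94.8))"
```

```text
t 1.975 pos [451.9651 191.8463  81.061 ] F [ 0.5069  0.9718 -0.6916] open 0.9976257699818021 q [  9.125   11.1506 110.5884  -0.0123  58.3783 103.9789]
[66.1 -2.5 -1. ] [-0.   0.1 -0. ]
```

{"name": "step_arm", "arguments": {"motion": [[40, -2, -1, 0, 0, 0, 0], [60, -2, -1, 0, 0, 0, 0], [66, -2, -1, 0, 0, 0, 0], [66, -2, -1, 0, 0, 0, 0], [66, -2, -1, 0, 0, 0, 255], [66, -2, -1, 0, 0, 0, 255], [66, -2, -1, 0, 0, 0, 255], [66, -2, -1, 0, 0, 0, 255], [66, -2, -1, 0, 0, 0, 255], [66, -2, -1, 0, 0, 0, 255]]}}

```text
time_s: 3.22
eef_pos: [0.4539, 0.1942, 0.0158]
eef_rot: [-0.03, 0.707, -0.03, -0.706]
wrist_force: [-2.4, 0.0, 5.2]
opening: 0.236
```

```bash
python3 -c "
from h import *
mv((453,194.2,130,-94.8),(453,70,130,-94.8))"
```

```text
t 3.225 pos [453.8687 194.1812  15.8194] F [-2.3849  0.0105  5.249 ] open 0.23616219196884206 q [  9.3602  18.3801 111.3361  -0.005   50.2651 104.2074]
[-114.2    0.1    0.8] [-0. -0.  0.]
[-114.2  123.8   -9.7] [-0. -0.  0.]
```

{"name": "step_arm", "arguments": {"motion": [[-15, 0, 0, 0, 0, 0, 255], [-60, 0, 0, 0, 0, 0, 255], [-115, 0, 0, 0, 0, 0, 255], [-135, 124, -10, 0, 0, 0, 255], [-135, 124, -10, 0, 0, 0, 255], [-135, 124, -10, 0, 0, 0, 255], [-135, 124, -10, 0, 0, 0, 255]]}}

```text
time_s: 4.1
eef_pos: [0.4531, 0.0696, 0.1508]
eef_rot: [-0.031, 0.707, -0.03, -0.706]
wrist_force: [0.0, 1.0, 0.3]
opening: 0.237
```

```bash
python3 -c "
from h import *
mv((658,69,150,-90),(658,69,60,-90))"
```

```text
t 4.1 pos [453.1065  69.6483 150.7944] F [0.0092 1.0424 0.3386] open 0.23717684143702528 q [ -6.1714   0.5236 112.7571   0.0303  66.6884  88.7537]
[   0.9  -17.  -204.2] [-4.9 -0.   0. ]
[  90.9  -16.9 -204.1] [-4.9 -0.   0. ]
```

Still holding something 0.237 open, as expected for the nut. I'll carry it to the dish.

{"name": "step_arm", "arguments": {"motion": [[0, -17, -204, -5, 0, 0, 255], [0, -17, -204, -5, 0, 0, 255], [0, -17, -204, -5, 0, 0, 255], [0, -17, -204, -5, 0, 0, 255], [0, -17, -204, -5, 0, 0, 255], [60, -17, -204, -5, 0, 0, 255], [90, -17, -204, -5, 0, 0, 255], [90, -17, -204, -5, 0, 0, 255]]}}

```text
time_s: 5.1
eef_pos: [0.6539, 0.0709, 0.0571]
eef_rot: [-0.001, -0.704, -0.002, 0.71]
wrist_force: [-0.3, 1.0, -0.6]
opening: 0.233
```

```bash
python3 -c "
from h import *
mv((658,69,22,-90))
im,P=cloud('top');im2,P=cloud('side')
save(np.hstack([cv2.resize(im[110:200,240:340],(400,360),interpolation=2),cv2.resize(im2[180:270,260:360],(400,360),interpolation=2)]),'d1.png')"
```

```text
t 5.1 pos [653.8772  70.921   57.0501] F [-0.262   0.95   -0.5909] open 0.23319205791565606 q [-4.1325 31.6997 85.3722  0.0115 63.3613 85.6341]
[35.   2.  -4.4] [0.2 0.4 0. ]
```

View pics/d1.png

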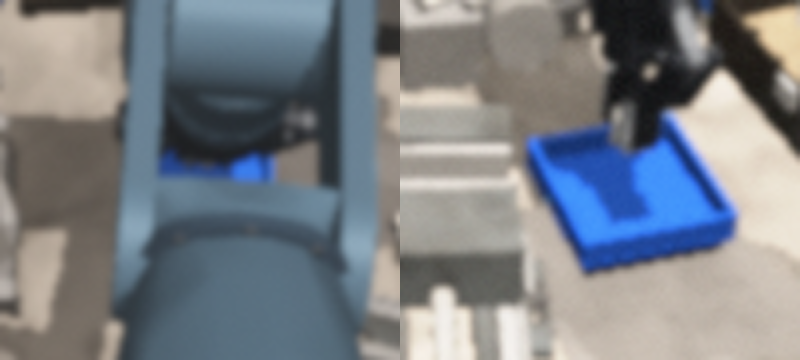

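The side half shows the fingers, with the nut between them, over the dish, and the vice is clear. Next I'll lower and release with a partial opening.

{"name": "step_arm", "arguments": {"motion": [[20, 2, -3, 0, 0, 0, 255], [34, 2, -3, 0, 0, 0, 255], [34, 2, -3, 0, 0, 0, 255], [34, 2, -3, 0, 0, 0, 145], [34, 2, -3, 0, 0, 0, 145], [34, 2, -3, 0, 0, 0, 145], [0, 2, -3, 0, 0, 0, 145], [-60, 2, -3, 0, 0, 0, 145], [-80, 2, -3, 0, 0, 0, 0], [-80, 2, -3, 0, 0, 0, 0]]}}

```text
time_s: 6.45
eef_pos: [0.6621, 0.0673, 0.1425]
eef_rot: [0.001, 0.709, 0.001, -0.706]
wrist_force: [1.3, 0.1, -0.1]
opening: 0.841
```

```bash
python3 -c "
from h import *
mv((615,-96.5,140,-150.3),(615,-96.5,60,-150.3))"
```

```text
t 6.45 pos [662.1138  67.269  142.5459] F [ 1.2595  0.078  -0.1155] open 0.8408940206195147 q [-4.3934 26.1787 82.4299 -0.0014 71.1445 85.4628]
[  2.4 163.6  47.5] [60.4 -0.2  0.1]
[ 82.4 163.6  47.9] [60.4 -0.2  0.1]
```

{"name": "step_arm", "arguments": {"motion": [[0, 20, 48, 10, 0, 0, 0], [0, 80, 48, 20, 0, 0, 0], [0, 140, 48, 30, 0, 0, 0], [0, 164, 48, 40, 0, 0, 0], [0, 164, 48, 50, 0, 0, 0], [0, 164, 48, 60.4, 0, 0, 0], [0, 164, 48, 60.4, 0, 0, 0], [0, 164, 48, 60.4, 0, 0, 0]]}}

```text
time_s: 7.45
eef_pos: [0.6124, -0.0964, 0.1389]
eef_rot: [0.354, -0.611, 0.354, 0.613]
wrist_force: [-0.2, 0.3, 0.4]
opening: 0.998
```

```bash
python3 -c "
from h import *
mv((615,-96.5,60,-150.3),(615,-96.5,12.5,-150.3))
im,P=cloud('top');im2,P=cloud('side')
save(np.hstack([cv2.resize(im[110:200,240:340],(400,360),interpolation=2),cv2.resize(im2[190:320,260:390],(400,400),interpolation=2)[:360]]),'d2.png')"
```

```text
t 7.45 pos [612.4197 -96.3772 138.8708] F [-0.2282  0.3114  0.3682] open 0.9975560402157576 q [-19.896   21.3395  89.6078  -0.0019  69.1827 130.1508]
[78.9 -2.3 -1.5] [ 0.3  0.1 -0.1]
[126.4  -2.4  -1.6] [ 0.3  0.1 -0.1]
```

View pics/d2.png

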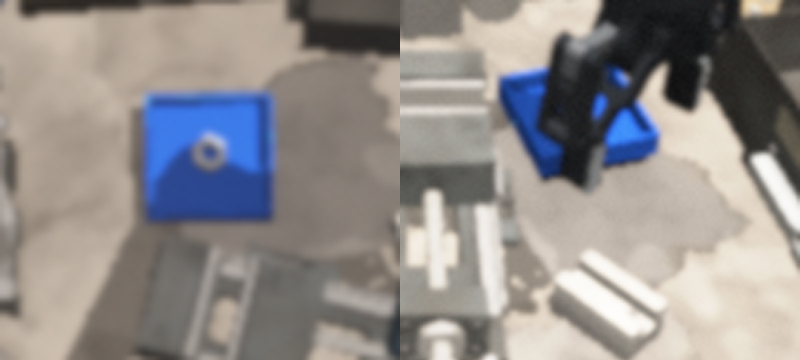

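The top half shows the nut lying in the dish at about (210,151). In the side half the jaws are above the block and lined up across its slot. Descend and grip.

{"name": "step_arm", "arguments": {"motion": [[50, -2, -2, 0, 0, 0, 0], [100, -2, -2, 0, 0, 0, 0], [120, -2, -2, 0, 0, 0, 0], [126, -2, -2, 0, 0, 0, 0], [126, -2, -2, 0, 0, 0, 0], [126, -2, -2, 0, 0, 0, 255], [126, -2, -2, 0, 0, 0, 255], [126, -2, -2, 0, 0, 0, 255], [126, -2, -2, 0, 0, 0, 255], [126, -2, -2, 0, 0, 0, 255]]}}

```text
time_s: 8.8
eef_pos: [0.6168, -0.0978, 0.0155]
eef_rot: [-0.355, 0.612, -0.355, -0.611]
wrist_force: [0.1, 0.2, 6.4]
opening: 0.403
```

```bash
python3 -c "
from h import *
mv((615,-96.5,150,-150.3),(480,-96.5,150,-150.3))
im,P=cloud('top');im2,P=cloud('side')
save(np.hstack([cv2.resize(im[110:200,300:400],(400,360),interpolation=2),cv2.resize(im2[220:330,270:380],(400,400),interpolation=2)[:360]]),'d3.png')"
```

```text
t 8.8 pos [616.7861 -97.809   15.5334] F [0.1036 0.2359 6.3525] open 0.4027091215780334 q [-19.8837  31.4413  91.6936  -0.0004  56.7561 130.3702]
[-134.5    0.7    1.8] [ 0.  -0.1  0.1]
[-134.7  117.9   68.8] [ 0.  -0.1  0.1]
```

View pics/d3.png

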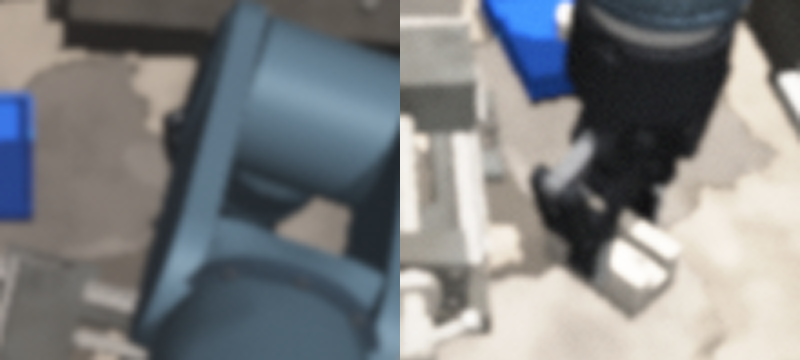

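The block is between the jaws at 0.40 open, and the tips are about 15 mm above its base. Now I'll lift it and carry it towards the nest.

{"name": "step_arm", "arguments": {"motion": [[-15, 0, 0, 0, 0, 0, 255], [-60, 0, 0, 0, 0, 0, 255], [-115, 0, 0, 0, 0, 0, 255], [-135, 20, 15, 0, 0, 0, 255], [-135, 60, 35, 0, 0, 0, 255], [-135, 118, 69, 0, 0, 0, 255], [-135, 118, 69, 0, 0, 0, 255], [-135, 118, 69, 0, 0, 0, 255]]}}

```text
time_s: 9.9
eef_pos: [0.4792, -0.0963, 0.15]
eef_rot: [-0.355, 0.612, -0.355, -0.611]
wrist_force: [0.2, -0.7, -2.4]
opening: 0.401
```

```bash
python3 -c "
from h import *
print(nest(30,-5),nest(42,7))
mv((*nest(30,-5),150,-94.8),(*nest(30,-5),60,-94.8))"
```

```text
[461.9928 253.9764] [451.039  266.9384]
t 9.9 pos [479.182  -96.2626 149.9541] F [ 0.188  -0.668  -2.3959] open 0.4014223535696492 q [-25.3105   4.5522 108.6602   0.0077  66.7147 124.9777]
[  -0.2 -158.6  312.7] [-55.5  -0.1   0. ]
[  89.8 -158.6  312.8] [-55.5  -0.1   0. ]
```

{"name": "step_arm", "arguments": {"motion": [[0, -159, 313, -55.5, 0, 0, 255], [0, -159, 313, -55.5, 0, 0, 255], [0, -159, 313, -55.5, 0, 0, 255], [0, -159, 313, -55.5, 0, 0, 255], [0, -159, 313, -55.5, 0, 0, 255], [0, -159, 313, -55.5, 0, 0, 255], [0, -159, 313, -55.5, 0, 0, 255], [0, -159, 313, -55.5, 0, 0, 255], [0, -159, 313, -55.5, 0, 0, 255], [0, -159, 313, -55.5, 0, 0, 255]]}}

```text
time_s: 11.15
eef_pos: [0.4625, 0.2536, 0.1494]
eef_rot: [-0.03, 0.707, -0.03, -0.706]
wrist_force: [-0.0, -0.5, -3.6]
opening: 0.404
```

{"name": "step_arm", "arguments": {"motion": [[50, 0, 0, 0, 0, 0, 255], [90, 0, 0, 0, 0, 0, 255], [105, 0, 0, 0, 0, 0, 255], [105, 0, 0, 0, 0, 0, 255], [105, 0, 0, 0, 0, 0, 255]]}}

```text
time_s: 11.78
eef_pos: [0.4636, 0.2548, 0.0461]
eef_rot: [-0.03, 0.708, -0.029, -0.705]
wrist_force: [0.1, 0.9, -2.6]
opening: 0.406
```

```bash
python3 -c "
from h import *
mv((*nest(30,-5),28,-94.8))
im,P=cloud('top');im2,P=cloud('side')
save(np.hstack([cv2.resize(im[175:265,190:290],(400,360),interpolation=2),cv2.resize(im2[150:240,170:270],(400,360),interpolation=2)]),'d4.png')"
```

```text
t 11.775 pos [463.6281 254.8233  46.0518] F [ 0.1196  0.8899 -2.6137] open 0.4056981023940423 q [ 15.9289  18.7288 106.0109  -0.0002  55.0822 110.7039]
[18.   1.   1.6] [ 0.  -0.2  0.1]
```

View pics/d4.png

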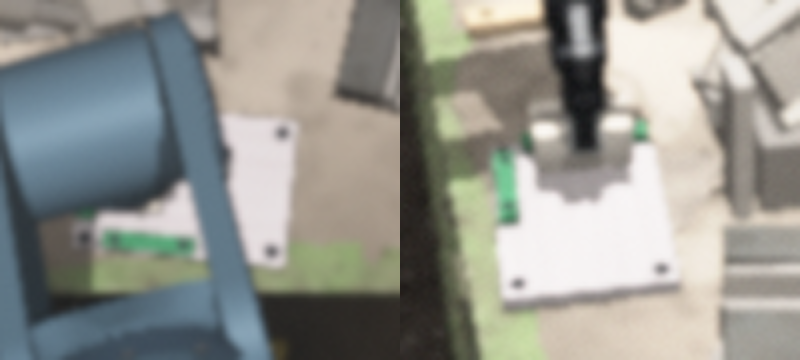

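The side half shows the block held square over the plate, with its long side along the long rail and clear of the short rail. I'll lower it to the seat in fine steps.

{"name": "step_arm", "arguments": {"motion": [[10, 0, 0, 0, 0, 0, 255], [16, 0, 0, 0, 0, 0, 255], [16, 0, 0, 0, 0, 0, 255], [16, 0, 0, 0, 0, 0, 255]]}}

```text
time_s: 12.38
eef_pos: [0.4618, 0.2545, 0.028]
eef_rot: [0.029, -0.706, 0.029, 0.707]
wrist_force: [0.1, -0.5, -2.8]
opening: 0.403
```

{"name": "step_arm", "arguments": {"motion": [[1, 0, 0, 0, 0, 0, 255], [2, 0, 0, 0, 0, 0, 255], [2, 0, 0, 0, 0, 0, 255], [2, 0, 0, 0, 0, 0, 255]]}}

```text
time_s: 12.88
eef_pos: [0.462, 0.2545, 0.0275]
eef_rot: [0.029, -0.706, 0.029, 0.707]
wrist_force: [-4.5, -1.9, 10.4]
opening: 0.404
```

Seated: Fz rose to 10 N. I'll ease off 1 mm and slide towards both rails, long rail first (tool −y), short rail on tool +z.

{"name": "step_arm", "arguments": {"motion": [[-1, -3, 0, 0, 0, 0, 255], [-1, -6, 3, 0, 0, 0, 255], [-1, -8, 6, 0, 0, 0, 255], [-1, -9, 8, 0, 0, 0, 255], [-1, -9, 8, 0, 0, 0, 255]]}}

```text
time_s: 13.5
eef_pos: [0.4549, 0.2645, 0.0275]
eef_rot: [-0.029, 0.707, -0.029, -0.706]
wrist_force: [0.7, 0.3, 0.5]
opening: 0.403
```

{"name": "step_arm", "arguments": {"motion": [[0, -0.7, 0, 0, 0, 0, 255], [0, -1.4, 0, 0, 0, 0, 255], [0, -2, 0, 0, 0, 0, 255], [0, -2, 0, 0, 0, 0, 255]]}}

```text
time_s: 14.0
eef_pos: [0.455, 0.2657, 0.0275]
eef_rot: [0.029, -0.706, 0.03, 0.707]
wrist_force: [-0.6, -5.1, 5.1]
opening: 0.404
```

```bash
cat >> h.py <<'E'
def st():
    o=ctrl.get_obs(); p=np.array(o["eef_pos"])[:2]*1000-NC; a=np.radians(NY); c,s=np.cos(a),np.sin(a); M=np.array([[c,s],[-s,c]]); _,r=rot(); y=r.as_matrix()[:,1]
    f=np.array(o["wrist_force"]); print("t",o["time_s"],"nest xy",M@p,"z",o["eef_pos"][2]*1000,"Fnest",M@f[:2],f[2],"M",np.array(o["torque"]),"yaw",np.degrees(np.arctan2(y[1],y[0])),"open",o["opening"])
E
python3 -c "
from h import *
st()"
```

```text
t 14.0 nest xy [41.0859  2.937 ] z 27.503323046349248 Fnest [-5.1717  0.2056] 5.117156378418998 M [-0.7535  0.0799 -0.0051] yaw -94.75874839000087 open 0.40362179428727946
```

Contact on the long rail at about 5 N. Now the short rail.

{"name": "step_arm", "arguments": {"motion": [[0, 0, 1, 0, 0, 0, 255], [0, 0, 2, 0, 0, 0, 255], [0, 0, 3, 0, 0, 0, 255], [0, 0, 3, 0, 0, 0, 255], [0, 0, 3, 0, 0, 0, 255]]}}

```text
time_s: 14.62
eef_pos: [0.4523, 0.2667, 0.0275]
eef_rot: [-0.03, 0.707, -0.029, -0.706]
wrist_force: [2.3, 0.9, 2.1]
opening: 0.405
```

```bash
python3 -c "
from h import *
st()"
```

```text
t 14.625 nest xy [41.9101  5.7384] z 27.498440561337233 Fnest [ 1.0776 -2.1791] 2.114316717845314 M [ 0.2104 -0.4685  0.0023] yaw -94.76100719813046 open 0.40484734894864177
```

{"name": "step_arm", "arguments": {"motion": [[0, 0, 1, 0, 0, 0, 255], [0, 0, 2, 0, 0, 0, 255], [0, 0, 2, 0, 0, 0, 255], [0, 0, 2, 0, 0, 0, 255]]}}

```text
time_s: 15.12
eef_pos: [0.4519, 0.2667, 0.0277]
eef_rot: [-0.03, 0.708, -0.029, -0.705]
wrist_force: [8.3, 0.3, -2.4]
opening: 0.404
```

```bash
python3 -c "
from h import *
st()"
```

```text
t 15.125 nest xy [41.8385  6.0974] z 27.74635913280622 Fnest [ 1.0156 -8.2156] -2.435872790585233 M [ 0.0509 -1.4642 -0.0112] yaw -94.77770381300707 open 0.40395378845617386
```

Short-rail contact is building (−8 N in y). Press the long rail again with a touch of downward.

{"name": "step_arm", "arguments": {"motion": [[0.7, -1, 0, 0, 0, 0, 255], [0.7, -2, 0, 0, 0, 0, 255], [0.7, -2, 0, 0, 0, 0, 255], [0.7, -2, 0, 0, 0, 0, 255]]}}

```text
time_s: 15.62
eef_pos: [0.452, 0.2672, 0.0275]
eef_rot: [-0.028, 0.708, -0.03, -0.705]
wrist_force: [7.4, -8.2, 5.7]
opening: 0.406
```

```bash
python3 -c "
from h import *
st()"
```

```text
t 15.625 nest xy [42.302   6.0315] z 27.486740945642076 Fnest [-7.5163 -8.0768] 5.7400196843498 M [-1.3936 -0.9849  0.0748] yaw -94.71994998819764 open 0.40574078883106734
```

{"name": "step_arm", "arguments": {"motion": [[0, -1, 0.5, 0, 0, 0, 255], [0, -2, 1, 0, 0, 0, 255], [0, -2, 1, 0, 0, 0, 255], [0, -2, 1, 0, 0, 0, 255]]}}

```text
time_s: 16.12
eef_pos: [0.452, 0.2673, 0.0276]
eef_rot: [-0.027, 0.708, -0.031, -0.705]
wrist_force: [9.3, -17.9, 6.2]
opening: 0.406
```

```bash
python3 -c "
from h import *
st()"
```

```text
t 16.125 nest xy [42.4755  6.0427] z 27.560222876316686 Fnest [-17.0756 -10.7203] 6.166421903568713 M [-3.0153 -1.4337  0.0671] yaw -94.70270343052036 open 0.4057798064588597
```

Both contacts hold. Now I'll build both pushes to about 20 N.

{"name": "step_arm", "arguments": {"motion": [[0.4, 0, 1, 0, 0, 0, 255], [0.4, -0.5, 2, 0, 0, 0, 255], [0.4, -1, 3, 0, 0, 0, 255], [0.4, -1, 4, 0, 0, 0, 255], [0.4, -1, 4, 0, 0, 0, 255], [0.4, -1, 4, 0, 0, 0, 255]]}}

```text
time_s: 16.88
eef_pos: [0.4518, 0.2675, 0.0279]
eef_rot: [-0.027, 0.71, -0.031, -0.703]
wrist_force: [19.5, -24.3, 0.9]
opening: 0.401
```

```bash
python3 -c "
from h import *
st(); print(rot()[1].as_matrix()[:,0])
im2,P=cloud('side');im,P2=cloud('top')
save(np.hstack([cv2.resize(im2[155:225,180:250],(550,550),interpolation=2),cv2.resize(im[195:250,200:225],(250,550),interpolation=2)]),'d5.png')"
```

```text
t 16.875 nest xy [42.6184  6.2986] z 27.879260526356454 Fnest [-22.5617 -21.472 ] 0.9089792387267761 M [-4.4087 -3.1768  0.0697] yaw -94.69486920861767 open 0.4013449768699304
[ 0.0109 -0.0065 -0.9999]
```

View pics/d5.png

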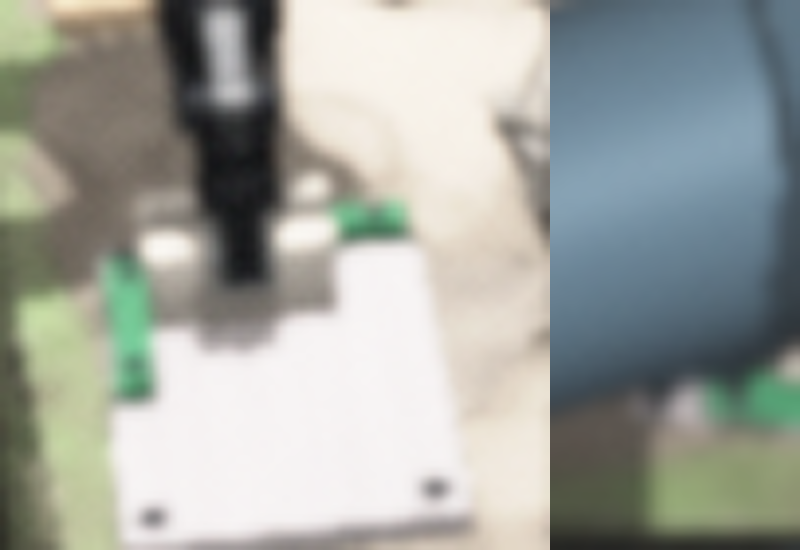

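The side crop shows the block in the corner: its left end meets the short rail at about (140,280) and its far side sits against the long rail. Forces are about 22 N each way. But Fz has dropped and the tool leans 0.7°, so I'll add counter-tilt and some downward press to keep the block flat.

{"name": "step_arm", "arguments": {"motion": [[0.6, 0, 0, 0, -0.3, -0.2, 255], [1.2, 0, 0, 0, -0.6, -0.3, 255], [1.2, 0, 0.5, 0, -0.6, -0.3, 255], [1.2, 0, 0.5, 0, -0.6, -0.3, 255], [1.2, 0, 0.5, 0, -0.6, -0.3, 255]]}}

```text
time_s: 17.6
eef_pos: [0.4519, 0.2675, 0.0277]
eef_rot: [-0.029, 0.707, -0.029, -0.706]
wrist_force: [17.2, -26.6, 10.1]
opening: 0.404
```

```bash
python3 -c "
from h import *
st(); print(rot()[1].as_matrix()[:,0])
im,P=cloud('side'); p=P[150:215,185:245].reshape(-1,3)*1000; a=np.radians(NY);c,s=np.cos(a),np.sin(a)
q=(p[:,:2]-NC)@np.array([[c,-s],[s,c]])
m=(p[:,2]>36)&(p[:,2]<50)&(q[:,0]>20)&(q[:,0]<66)&(q[:,1]>-30)&(q[:,1]<42)
for lo,hi in((-25,-10),(22,37)):
  k=m&(q[:,1]>lo)&(q[:,1]<hi);print(lo,hi,k.sum(),np.nanmedian(p[k,2]),np.nanpercentile(q[k],[3,97],axis=0))
"
```

```text
t 17.6 nest xy [42.6253  6.2266] z 27.65852863315148 Fnest [-25.0511 -19.359 ] 10.118754926291313 M [-4.6528 -2.8696 -0.0036] yaw -94.6978614866252 open 0.403569741045365
[ 0.0019 -0.0005 -1.    ]
-25 -10 55 42.61770815436927 [[ 23.2926 -22.1176]
 [ 58.1376 -11.1223]]
22 37 61 43.15942988773136 [[23.1068 22.8292]
 [58.834  35.9541]]
```

The block tops are level (42.6 and 43.2 mm) and span nest x 23 to 59, which is seated. To rule out friction holding it off the short rail, I'll ease x briefly, push y to full, then restore x.

{"name": "step_arm", "arguments": {"motion": [[0, 1.5, 0, 0, 0, 0, 255], [0, 3, 0, 0, 0, 0, 255], [0, 3, 1, 0, 0, 0, 255], [0, 3, 2, 0, 0, 0, 255], [0, 3, 2, 0, 0, 0, 255]]}}

```text
time_s: 18.27
eef_pos: [0.4517, 0.2673, 0.0279]
eef_rot: [-0.031, 0.709, -0.028, -0.704]
wrist_force: [23.8, -13.8, -1.1]
opening: 0.402
```

```bash
python3 -c "
from h import *
st()"
```

```text
t 18.275 nest xy [42.4038  6.391 ] z 27.947418865729457 Fnest [-11.7168 -24.8488] -1.1237003086669466 M [-2.5678 -4.0866 -0.0557] yaw -94.74019421646523 open 0.4024187998618339
```

{"name": "step_arm", "arguments": {"motion": [[0, -1, 0, 0, 0, 0, 255], [0, -2, 0, 0, 0, 0, 255], [0, -3, 0, 0, 0, 0, 255], [0, -3, 0, 0, 0, 0, 255], [0, -3, 0, 0, 0, 0, 255]]}}

```text
time_s: 18.9
eef_pos: [0.4517, 0.2675, 0.028]
eef_rot: [-0.029, 0.708, -0.029, -0.705]
wrist_force: [22.4, -27.6, 5.2]
opening: 0.408
```

```bash
python3 -c "
from h import *
st(); print(rot()[1].as_matrix()[:,0])"
```

```text
t 18.9 nest xy [42.6283  6.4048] z 27.987300342150004 Fnest [-25.6365 -24.6775] 5.226422862998216 M [-4.9301 -3.8825 -0.0359] yaw -94.69867556033867 open 0.40755191957782233
[ 0.0055 -0.0003 -1.    ]
```

{"name": "step_arm", "arguments": {"motion": [[0.5, 0, 0, 0, -0.2, 0, 255], [1, 0, 0, 0, -0.4, 0, 255], [1, 0, 0, 0, -0.4, 0, 255], [1, 0, 0, 0, -0.4, 0, 255], [1, 0, 0, 0, -0.4, 0, 255]]}}

```text
time_s: 19.52
eef_pos: [0.4517, 0.2675, 0.0276]
eef_rot: [0.029, -0.706, 0.029, 0.707]
wrist_force: [19.5, -28.6, 12.9]
opening: 0.4
```

```bash
python3 -c "
from h import *
st(); print(rot()[1].as_matrix()[:,0])
im,P=cloud('side'); im2,_=cloud('top'); p=P[150:215,185:245].reshape(-1,3)*1000; a=np.radians(NY);c,s=np.cos(a),np.sin(a)
q=(p[:,:2]-NC)@np.array([[c,-s],[s,c]])
m=(p[:,2]>36)&(p[:,2]<50)&(q[:,0]>20)&(q[:,0]<66)&(q[:,1]>-30)&(q[:,1]<42)
for lo,hi in((-25,-10),(22,37)):
  k=m&(q[:,1]>lo)&(q[:,1]<hi);print(lo,hi,k.sum(),np.nanmedian(p[k,2]),np.nanpercentile(q[k],[3,97],axis=0))
save(np.hstack([cv2.resize(im[155:225,180:250],(500,500),interpolation=2),cv2.resize(im2[120:250,260:340],(300,500),interpolation=2)]),'d6.png')
st()"
```

```text
t 19.525 nest xy [42.6211  6.3488] z 27.646842844740892 Fnest [-26.883  -21.8457] 12.942261789204359 M [-5.1547 -3.3692 -0.0566] yaw -94.69370493831475 open 0.4001902764009133
[-0.0015  0.0001 -1.    ]
-25 -10 52 43.143045681089234 [[ 23.5938 -22.1799]
 [ 59.9835 -11.2626]]
22 37 59 42.89588186286253 [[23.3632 22.7834]
 [58.8864 35.9676]]
t 19.625 nest xy [42.6265  6.3217] z 27.67014550140436 Fnest [-26.4055 -21.2849] 12.537779812744676 M [-5.1021 -3.4382 -0.044 ] yaw -94.69277611089757 open 0.40202044369214185
```

View pics/d6.png

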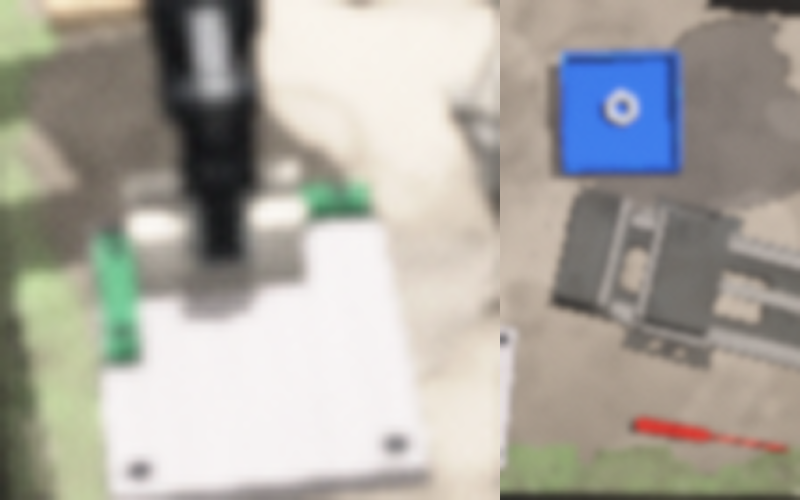

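The block is home in the corner and level (43.1 and 42.9 mm). The nut is in the dish at about (622,107), and the scriber hasn't moved. Steady push is about 26 and 21 N. Handing in.

```bash
python3 -c "
from h import *
print(ctrl.hand_in()); st()"
```

```text
the job is handed in; nothing more can be done
None
the job is handed in; nothing more can be done
```

The nut is in the blue dish, and the slotted block is flat on the nest's plate and pushed home into the corner. I handed in at about 19.6 s with the gripper still holding the block and pressing it against both rails.

- **Push:** about 26 N on the long rail, 21 N on the short rail and 12 N downwards. To rule out friction holding the block off the short rail, I eased the long-rail push partway through and pushed the short rail to about 25 N. The block moved only about 0.2 mm.
- **Fit:** the block's top is level within the camera noise, at 42.9 and 43.1 mm at its two ends (42 mm nominal). Its visible edges reach nest x ≈ 59–60 mm and y ≈ 36 mm, against rails at 60 and 37 mm. That is flush within the roughly 2 mm calibration, but I can't confirm it more closely than that.
- **Tilt:** building up the push tipped the tool by up to 0.7° and lifted it about 0.3 mm. I corrected this with a small counter-tilt and more downward pressure, and the last reading was within 0.1° of vertical.
- **Other objects:** the last picture shows the nut in the dish and the scriber where it was. I did not check the packing block or the clamp strap in a final picture; I did not plan any move near them, and no unexpected contact force showed.

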